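# Change the snap-in filters of the bench dust extractor

### The job

Change the filters of the blue bench dust extractor. First turn its dial to the white dot (fan off); then take every dusty brown cassette out by squeezing its sprung orange tab while lifting, put those in the green tray, and clip the three fresh white cassettes fully home, one in each bay, tabs on the same side as the bays' steel edges and sprung out again. Only then turn the dial to the red mark; leave everything else on the bench where it is.

Things in the scene. Friction and masses are not known exactly. Their poses are not given: they have to be found in the camera images.
- extractor: Blue bench dust extractor, fixed, grey top plate 158 x 384 mm, 70 mm above the bench. Origin at bench level, 23 mm to the -y side of its mid-length. Its x points from its front (louvres, steel edges of the bays) to the rear, y along the row of bays to the dial end, z up; turned by up to 0.2 rad. A hose stub 40 mm across sticks out 40 mm at the -y end, below the plate.
- dial (a joint): Angle of the dial on the extractor's top plate, rad: 0 = pointer at the white dot (fan off, also the end stop), growing clockwise seen from above to 2.3 at the other stop; the red mark is at 1.30. It stays where it is left (friction 0.04 N m).
- dial_grip (a point): On the dial's axis, 37 mm above the top plate, 7 mm below the top of its black grip bar. Bar 14 mm thick, 49 mm long, 30 mm tall, on a disc 52 mm across. Site x lies along the bar, z up; the white pointer line is on the bar's -x end. At dial angle 0 this x is turned -0.75 rad about z from the extractor's x; the bar turns clockwise from there.
- bay_1 (a point): Bay 1 (nearest the dial): where a cassette's pinch point is when it is fully home: 26 mm above the top plate, 4 mm behind (+x) the mouth's centre; axes as the extractor's. Mouth 58 mm (x) by 67 mm (y), plate 6 mm thick, well 50 mm deep, bays 86 mm apart. The tooth catches under the steel edge at its front (-x).
- bay_2 (a point): Bay 2 (the middle one): where a cassette's pinch point is when it is fully home: 26 mm above the top plate, 4 mm behind (+x) the mouth's centre; axes as the extractor's. Mouth 58 mm (x) by 67 mm (y), plate 6 mm thick, well 50 mm deep, bays 86 mm apart. The tooth catches under the steel edge at its front (-x).
- bay_3 (a point): Bay 3 (farthest from the dial): where a cassette's pinch point is when it is fully home: 26 mm above the top plate, 4 mm behind (+x) the mouth's centre; axes as the extractor's. Mouth 58 mm (x) by 67 mm (y), plate 6 mm thick, well 50 mm deep, bays 86 mm apart. The tooth catches under the steel edge at its front (-x).
- old_1_grip (a point): Dusty brown cassette, clipped in bay 1 at the start; may be absent. Pinch point midway between its pressed tab and its fixed wall, 72 mm above its underside, 4 mm behind (+x) its middle; x from tab to wall, z up. Body 54 (x) x 62 (y) x 46 mm tall, then a flange 64 x 74 x 4 mm that rests on the plate. 0.1 to 0.16 kg.
- old_1_tab (a joint): Orange tab of old_1 (front, 30 mm wide): travel inward (+x), m; 0 sprung out, 0.008 fully in, about 8 N. Tooth clear of the bay edge from 0.005; it also rides past when pushed down. Tab and fixed wall (rear, 40 mm wide) stand 50 to 86 mm above the underside: 54 mm over their outer faces, 46 with the tab in. Pinching them together presses the tab.
- old_2_grip (a point): Dusty brown cassette, clipped in bay 2 at the start; may be absent. Pinch point midway between its pressed tab and its fixed wall, 72 mm above its underside, 4 mm behind (+x) its middle; x from tab to wall, z up. Body 54 (x) x 62 (y) x 46 mm tall, then a flange 64 x 74 x 4 mm that rests on the plate. 0.1 to 0.16 kg.
- old_2_tab (a joint): Orange tab of old_2 (front, 30 mm wide): travel inward (+x), m; 0 sprung out, 0.008 fully in, about 8 N. Tooth clear of the bay edge from 0.005; it also rides past when pushed down. Tab and fixed wall (rear, 40 mm wide) stand 50 to 86 mm above the underside: 54 mm over their outer faces, 46 with the tab in. Pinching them together presses the tab.
- old_3_grip (a point): Dusty brown cassette, clipped in bay 3 at the start; may be absent. Pinch point midway between its pressed tab and its fixed wall, 72 mm above its underside, 4 mm behind (+x) its middle; x from tab to wall, z up. Body 54 (x) x 62 (y) x 46 mm tall, then a flange 64 x 74 x 4 mm that rests on the plate. 0.1 to 0.16 kg.
- old_3_tab (a joint): Orange tab of old_3 (front, 30 mm wide): travel inward (+x), m; 0 sprung out, 0.008 fully in, about 8 N. Tooth clear of the bay edge from 0.005; it also rides past when pushed down. Tab and fixed wall (rear, 40 mm wide) stand 50 to 86 mm above the underside: 54 mm over their outer faces, 46 with the tab in. Pinching them together presses the tab.
- fresh_1_grip (a point): Fresh white cassette, upright on the bench at the start. Pinch point midway between its pressed tab and its fixed wall, 72 mm above its underside, 4 mm behind (+x) its middle; x from tab to wall, z up. Body 54 (x) x 62 (y) x 46 mm tall, then a flange 64 x 74 x 4 mm that rests on the plate. 0.1 to 0.16 kg.
- fresh_1_tab (a joint): Orange tab of fresh_1 (front, 30 mm wide): travel inward (+x), m; 0 sprung out, 0.008 fully in, about 8 N. Tooth clear of the bay edge from 0.005; it also rides past when pushed down. Tab and fixed wall (rear, 40 mm wide) stand 50 to 86 mm above the underside: 54 mm over their outer faces, 46 with the tab in. Pinching them together presses the tab.
- fresh_2_grip (a point): Fresh white cassette, upright on the bench at the start. Pinch point midway between its pressed tab and its fixed wall, 72 mm above its underside, 4 mm behind (+x) its middle; x from tab to wall, z up. Body 54 (x) x 62 (y) x 46 mm tall, then a flange 64 x 74 x 4 mm that rests on the plate. 0.1 to 0.16 kg.
- fresh_2_tab (a joint): Orange tab of fresh_2 (front, 30 mm wide): travel inward (+x), m; 0 sprung out, 0.008 fully in, about 8 N. Tooth clear of the bay edge from 0.005; it also rides past when pushed down. Tab and fixed wall (rear, 40 mm wide) stand 50 to 86 mm above the underside: 54 mm over their outer faces, 46 with the tab in. Pinching them together presses the tab.
- fresh_3_grip (a point): Fresh white cassette, upright on the bench at the start. Pinch point midway between its pressed tab and its fixed wall, 72 mm above its underside, 4 mm behind (+x) its middle; x from tab to wall, z up. Body 54 (x) x 62 (y) x 46 mm tall, then a flange 64 x 74 x 4 mm that rests on the plate. 0.1 to 0.16 kg.
- fresh_3_tab (a joint): Orange tab of fresh_3 (front, 30 mm wide): travel inward (+x), m; 0 sprung out, 0.008 fully in, about 8 N. Tooth clear of the bay edge from 0.005; it also rides past when pushed down. Tab and fixed wall (rear, 40 mm wide) stand 50 to 86 mm above the underside: 54 mm over their outer faces, 46 with the tab in. Pinching them together presses the tab.
- dust_tray: Green open tray fixed to the bench, 256 mm (its x) by 112 mm (its y) outside, walls 4 mm thick and 32 mm high, inner floor 4 mm above the bench; origin under its centre. Three cassettes fit side by side along its length.
- sanding_block: Bystander: cork sanding block 56 x 100 x 28 mm, origin at the centre of its underside. Leave alone.
- egg_cup: Bystander: turned dark-wood egg cup at the front edge of the bench, 48 mm across and 57 mm tall, origin at the centre of its underside. Leave alone.
- tape_measure: Bystander: black pocket tape measure lying on its side at the front edge of the bench, 48 x 85 x 40 mm, origin at its underside. Leave alone.

How it is judged:
By the outcome, as a careful person would: the job done as asked, in the order asked, and still so for the second after the job is handed in, with the robot touching nothing.
Of old_1, old_2, old_3 only 1 to 3 are there at a start; the rules pass over those that are not, and their reading is None.
At some moment in a run one of fresh_1, fresh_2, fresh_3 may be knocked a few centimetres aside while the robot is not near it.
Once in a run the grip may slacken for a moment while it holds something.
It also fails if it takes over 210 s, if anything falls off the work surface, if the arm or the gripper's body presses on something with over 40 N, if the wrist force passes 120 N, or if a joint passes its speed limit or range.

### The arm

A 6-joint arm with a two-finger parallel gripper is mounted at the origin on a cart in front of the work surface, level with it; the furniture and walls round the work are solid. World frame = base frame: x ahead of the robot, y to its left, z up, the work surface at z = 0. Lengths are in m, angles in rad, forces in N, time in s.
With the tool pointing down it reaches from about 0.35 to 0.875 m from the base axis. Payload 4.2 kg.
Tool frame: the origin (TCP) lies between the finger pads; the fingertips stand 8 mm ahead of it and the grasp point (between the pads) lies 11 mm behind it (env.nose_length is the z of the fingertips in the tool frame, in m); z points along the fingers, y is the line along which they close (so a half turn about z gives the same grasp; the last joint's range is limited). The gripper opens to 85 mm and grips with 20 to 120 N. Pads are 22 mm wide; open, the fingers measure 114 mm over their backs; the gripper's body (76 mm by 85 mm) begins 54 mm behind the grasp point. The pads swing forward as they close: fully open they stand 13 mm farther back than shut.
Start: joints at [-0.994, 0.385, 0.008, 0, -1.194, -0.259], TCP at [0.195, -0.594, 0.239] pointing down, gripper open.
Joint ranges: [-3.14, 3.14], [-1.21, 2.06], [-1.07, 1.41], [-3.16, 2.05], [-2.99, -0.16], [-3.1, 3.1]. Speed limits (rad/s): [2.79, 2.79, 3.14, 3.14, 3.14, 3.14].

### API

Orientations are given as [roll, pitch, yaw] about the fixed x, y, z axes, in that order (R = Rz(yaw) Ry(pitch) Rx(roll)).
In Python, from cell import sensors, vision, env gives the robot as it stands. The module is installed in compiled form; this text tells all that it offers.
- The arm moves only by the shell command python3 -m jog 'ROWS' [FORCE]. ROWS is text: rows parted by semicolons, each of 7 numbers parted by spaces: the gripper's target within -1 to 1 (fully open at 1, half-way at 0, shut at -1), then the shift along the world's x, y, z in mm, then the turn, a rotation vector about the world's x, y, z in rad. In form: claw x y z ax ay az; .... A call has 1 to 5 rows; each row is the pose to reach, as a shift and turn from the pose commanded when the call began; what a row does not reach only later rows make up. A row lasts 1/10 s, in which the tool goes at most 50 mm and 8.59 degrees, less where a joint would pass 70% of its speed; a pose out of reach is approached as far as the arm can. A call with a gripper value outside its range is refused whole. The fingers move at their own pace and stop on an object; FORCE is the grip in N (left out, the last holds). Time passes only in rows, so rows that repeat a pose let the fingers close. It gives the time, the measured TCP pose, the force, the opening and the grip force at its end, in the units of the state.
- sensors.state(): the state, without advancing time (a new reading comes with each control period).
- vision.snapshot(name): name is "side" or "top"; returns the picture (420x560x3 uint8, blue, green, red); there is no depth.
- vision.camera_model(name): a dict with "K" (3x3 intrinsics, pixels), "T" (4x4, takes a point from camera to world coordinates). Camera axes: x right, y down, z forward; pixel columns grow to the right and rows downward; lengths in m; the calibration is good to about 2 mm. A picture is of the moment at which its call begins. camera_model takes no time and is no camera call.
- env.sign_off(): hands the job in; it is judged then, once.
The state is a dict: "time_s": time; "joint_pos": joint angles; "qvel": joint speeds; "joint_torque": joint torques, N m; "position": TCP position; "orientation": TCP orientation; "ft_force": force on the tool from outside, world axes, zero at the start; "moment": the same for the moment, N m; "grip_width": finger opening in m; "grasp_force": force on a finger pad.
Only numpy, scipy, OpenCV 4.12 (cv2) and the standard library are available. Lean on these libraries where they do the work, as an engineer would, in place of code of your own. Each camera call takes 0.05 s, during which the arm holds its last target. There are 200 camera calls.

## Working session

There is one attempt and no reset: what is moved stays moved. The work goes in short steps, Python scripts to look and compute and a shell command to move; the robot and the scene stay as the last step left them, time stands still between calls to the robot, and variables do not carry over. Pictures are saved under pics/ and viewed, at most 14 in all, crops included, and the job is handed in when it is done.

```bash
mkdir -p pics
python3 - <<'E'
from cell import sensors, vision, env
import cv2,numpy as np
for n in("top","side"):
    cv2.imwrite(f"pics/{n}0.png",vision.snapshot(n))
    m=vision.camera_model(n);print(n,np.round(m["K"],1).tolist(),np.round(m["T"],3).tolist())
s=sensors.state();print(s["position"],s["orientation"],s["grip_width"],env.nose_length)
E
```

```text
top [[482.4, 0.0, 275.6], [0.0, 482.4, 204.2], [0.0, 0.0, 1.0]] [[0.021, -0.994, 0.104, 0.384], [-1.0, -0.022, -0.002, 0.039], [0.004, -0.104, -0.995, 1.558], [0.0, 0.0, 0.0, 1.0]]
side [[487.1, 0.0, 274.0], [0.0, 487.1, 205.5], [0.0, 0.0, 1.0]] [[-0.999, -0.022, 0.045, 0.462], [-0.049, 0.56, -0.827, 1.154], [-0.007, -0.828, -0.561, 0.82], [0.0, 0.0, 0.0, 1.0]]
[ 0.19515925 -0.59321657  0.23834643] [ 3.13966470e+00 -9.13003394e-05 -2.82397365e+00] 0.08563318602470445 0.008
```

View pics/top0.png

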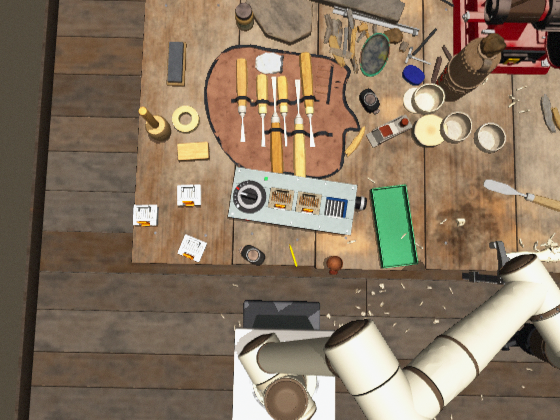

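View pics/side0.png

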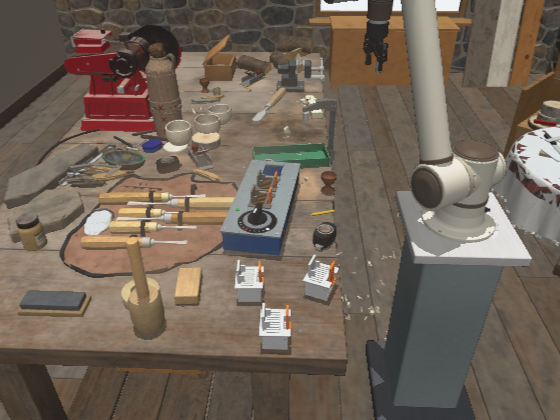

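```bash
cat > h.py <<'E'
from cell import sensors, vision, env
import cv2,numpy as np
def ray(n,uv):
    m=vision.camera_model(n);K=np.array(m["K"]);T=np.array(m["T"])
    d=T[:3,:3]@np.linalg.inv(K)@np.array([uv[0],uv[1],1.]);return T[:3,3],d
def P(n,uv,z):
    o,d=ray(n,uv);return (o+d*(z-o[2])/d[2])
def proj(n,p):
    m=vision.camera_model(n);K=np.array(m["K"]);T=np.linalg.inv(np.array(m["T"]))
    q=K@(T[:3,:3]@np.array(p)+T[:3,3]);return q[:2]/q[2]
def tri(a,b):
    A=[];B=[]
    for n,uv in(("top",a),("side",b)):
        o,d=ray(n,uv);d/=np.linalg.norm(d);M=np.eye(3)-np.outer(d,d);A.append(M);B.append(M@o)
    return np.linalg.lstsq(np.vstack(A),np.hstack(B),rcond=None)[0]
def st():
    s=sensors.state();print(round(s["time_s"],2),np.round(s["position"]*1000,1) if hasattr(s["position"],'dtype') else s["position"],np.round(s["orientation"],3),"F",np.round(s["ft_force"],1),"w",round(s["grip_width"]*1000,1),"g",np.round(s["grasp_force"],1))
def crop(n,x0,y0,x1,y1,k,f,im=None):
    im=vision.snapshot(n) if im is None else im
    c=cv2.resize(im[y0:y1,x0:x1],None,fx=k,fy=k,interpolation=cv2.INTER_CUBIC);cv2.imwrite("pics/"+f,c);return im
def orange(im,x0,y0,x1,y1,amin=8):
    h=cv2.cvtColor(im,cv2.COLOR_BGR2HSV);m=cv2.inRange(h,(8,170,150),(20,255,255))
    k=np.zeros_like(m);k[y0:y1,x0:x1]=m[y0:y1,x0:x1]
    n,l,s,c=cv2.connectedComponentsWithStats(k)
    return [(s[i,4],np.round(c[i],1),cv2.minAreaRect(np.argwhere(l==i)[:,::-1].astype(np.float32))) for i in range(1,n) if s[i,4]>=amin]
E
python3 - <<'E'
from h import *
a=cv2.imread("pics/top0.png");b=cv2.imread("pics/side0.png")
crop("top",125,158,375,272,3.2,"t1.png",a)
crop("side",215,150,355,355,2.9,"s1.png",b)
h=cv2.cvtColor(a,cv2.COLOR_BGR2HSV)
for i in [(236,180),(350,180),(345,228),(188,195),(182,203),(284,190)]: print(i,h[i[1],i[0]])
for o in orange(a,125,160,375,272): print("T",o[0],o[1])
for o in orange(b,215,150,355,355): print("S",o[0],o[1])
E
```

```text
(236, 180) [ 69  12 211]
(350, 180) [ 15 108 161]
(345, 228) [ 64  10 211]
(188, 195) [ 90   1 246]
(182, 203) [ 15   9 219]
(284, 190) [ 16  72 155]
T 125 [277.2 165.6]
T 27 [188.1 203. ]
T 17 [279.1 205.5]
T 18 [307.3 209.8]
T 29 [144.  222.8]
T 25 [188.1 256.1]
T 24 [334.3 263.8]
S 29 [259.4 268.2]
S 22 [332.1 265.2]
S 11 [262.4 278.8]
S 16 [333.2 280.3]
S 41 [287.8 318.4]
```

View pics/t1.png

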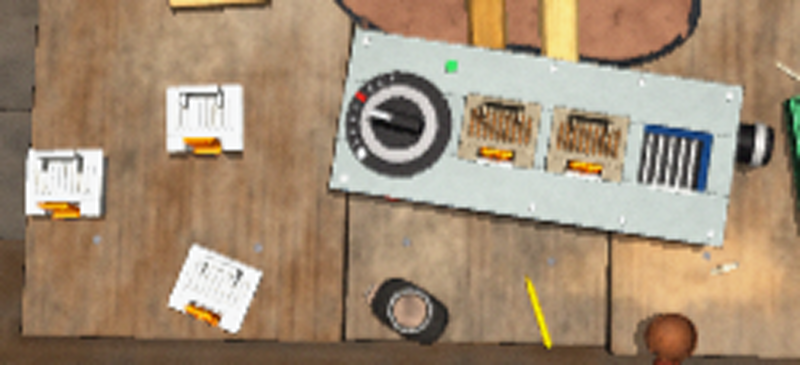

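View pics/s1.png

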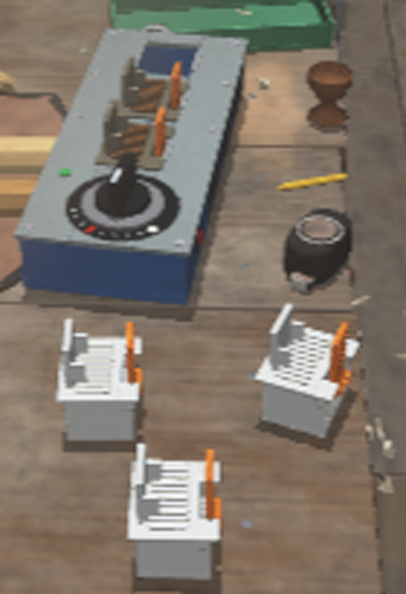

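```bash
cat >> h.py <<'E'
def rect(m,n,z):
    c=max(cv2.findContours(m,cv2.RETR_EXTERNAL,cv2.CHAIN_APPROX_NONE)[0],key=cv2.contourArea)
    w=np.array([P(n,p[0],z)[:2]*1000 for p in c],np.float32);return cv2.minAreaRect(w),len(c)
def whites(a,boxes,z=.05):
    h=cv2.cvtColor(a,cv2.COLOR_BGR2HSV);out=[]
    m=cv2.inRange(h,(0,0,175),(180,45,255))|cv2.inRange(h,(8,170,110),(22,255,255))
    for x0,y0,x1,y1 in boxes:
        k=np.zeros_like(m);k[y0:y1,x0:x1]=m[y0:y1,x0:x1]
        k=cv2.morphologyEx(k,cv2.MORPH_CLOSE,np.ones((3,3)));r,_=rect(k,"top",z)
        o=max(orange(a,x0,y0,x1,y1,5),key=lambda q:q[0])[1];t=P("top",o,.08)[:2]*1000;v=np.array(r[0])-t
        cand=[np.radians(r[2])+i*np.pi/2 for i in range(4)]
        yaw=max(cand,key=lambda q:np.cos(q)*v[0]+np.sin(q)*v[1]);yaw=(yaw+np.pi)%(2*np.pi)-np.pi
        out.append((np.round(r[0],1),np.round(r[1],1),round(yaw,3),np.round(np.array(r[0])+4*np.array([np.cos(yaw),np.sin(yaw)]),1)))
    return out
E
cat > m1.py <<'E'
from h import *
a=cv2.imread("pics/top0.png");h=cv2.cvtColor(a,cv2.COLOR_BGR2HSV)
m=cv2.inRange(h,(30,3,150),(110,45,240));m[:, :226]=0;m[:,362:]=0;m[:160]=0;m[240:]=0
m=cv2.morphologyEx(m,cv2.MORPH_CLOSE,np.ones((3,3)))
r,_=rect(m,"top",.070);print("plate",r)
for w in whites(a,[(170,175,208,212),(128,198,165,232),(172,228,214,268)]): print("white c,size,yaw,grip",w)
g=cv2.inRange(h,(45,80,40),(80,255,255));g[:180]=0
print("tray",rect(g,"top",.032)[0])
for n,u in(("red",(360,97)),("dot",(362,155)),("dialdisc",(398,122)),("grn",(451,66))):
    print(n,np.round(P("top",(125+u[0]/3.2,158+u[1]/3.2),.07)*1000,1))
# hough-like disc: dark mask of dial
d=cv2.inRange(h,(0,0,0),(180,255,90));d[:,:230]=0;d[:,268:]=0;d[:178]=0;d[215:]=0
c=max(cv2.findContours(d,0,2)[0],key=cv2.contourArea);print("ring",P("top",cv2.minEnclosingCircle(c)[0],.07)*1000,cv2.minEnclosingCircle(c))
for n,u in(("pointertip",(372,113)),("barend",(420,130))):print(n,np.round(P("top",(125+u[0]/3.2,158+u[1]/3.2),.114)*1000,1))
E
python3 m1.py
```

```text
plate ((552.9381103515625, -15.04400634765625), (383.20587158203125, 156.58224487304688), 82.66417694091797)
white c,size,yaw,grip (array([566.9, 311.5]), array([66.8, 72.5]), np.float64(0.038), array([570.9, 311.7]))
white c,size,yaw,grip (array([497.7, 446.7]), array([66. , 72.9]), np.float64(0.022), array([501.7, 446.8]))
white c,size,yaw,grip (array([400.4, 295.1]), array([73.6, 65.9]), np.float64(-0.372), array([404.1, 293.7]))
tray ((484.3725891113281, -338.4918212890625), (256.1028137207031, 118.13634490966797), 8.31357479095459)
red [587.2 156.3  70. ]
dot [530.6 152.7  70. ]
dialdisc [563.6 118.7  70. ]
grn [619.7  68.6  70. ]
ring [563.33503826 119.08945106  70.        ] ((249.257568359375, 196.1969757080078), 16.40545654296875)
pointertip [566.3 141.1 114. ]
barend [551.1  95.5 114. ]
```

```bash
cat > m2.py <<'E'
from h import *
c=np.array([552.9,-15.0]);yaw=np.radians(82.66-90);ex=np.array([np.cos(yaw),np.sin(yaw)]);ey=np.array([-ex[1],ex[0]])
loc=lambda p:np.round([(p-c)@ex,(p-c)@ey+23],1)
a=cv2.imread("pics/top0.png");b=cv2.imread("pics/side0.png")
for u in((279.1,205.5),(307.3,209.8)): print("tab top",loc(P("top",u,.105)[:2]*1000))
for u in((270.2,194.8),(275.3,179.3)): print("tab side",loc(P("side",u,.092)[:2]*1000))
for t,s in(((279.1,205.5),(270.2,194.8)),((307.3,209.8),(275.3,179.3))): print("tri",np.round(tri(t,s)*1000,1))
h=cv2.cvtColor(a,cv2.COLOR_BGR2HSV)
m=cv2.inRange(h,(30,3,150),(110,45,240));k=255-m;k[:, :226]=0;k[:,362:]=0;k[:170]=0;k[230:]=0
for q in cv2.findContours(k,cv2.RETR_CCOMP,2)[0]:
    if 150<cv2.contourArea(q)<2500:
        for z in(.07,.074):
            w=np.array([P("top",p[0],z)[:2]*1000 for p in q],np.float32);r=cv2.minAreaRect(w);print("hole",z,np.round(r[0],1),loc(np.array(r[0])),np.round(r[1],1),round(r[2],1))
print("dial",loc(np.array([563.3,119.1])))
for n,z in(("b1",86),("b2",0),("b3",-86)):print(n,c-23*ey+z*ey)
E
python3 m2.py
```

```text
tab top [-25.3  61.2]
tab top [-25.4 -25.1]
tab side [-25.1  62.6]
tab side [-24.5 -21.2]
tri [533.7  26.   91.1]
tri [523.1 -60.5  89.1]
hole 0.07 [ 534.6 -149.1] [  -1.1 -112.3] [67.1 61.2] 82.5
hole 0.074 [ 534.2 -148.6] [  -1.5 -111.9] [66.9 61. ] 82.5
hole 0.07 [547.1 -63.6] [  0.4 -25.9] [75.3 65.5] 82.2
hole 0.074 [546.6 -63.3] [ -0.  -25.7] [75.1 65.3] 82.2
hole 0.07 [558.4  21.7] [ 0.8 60.1] [75.2 64.5] 82.2
hole 0.074 [557.9  21.7] [ 0.3 60.1] [75.  64.4] 82.2
hole 0.07 [562.5 119.9] [ -7.7 158. ] [103.3  99.4] 1.4
hole 0.074 [562.1 119.7] [ -8.1 157.7] [103.   99.2] 1.4
hole 0.07 [557.7 -69. ] [ 11.6 -29.9] [184.5 322. ] 1.3
hole 0.074 [557.2 -68.7] [ 11.1 -29.7] [184.  321.2] 1.3
hole 0.07 [554.9  58.4] [-7.4 96. ] [184.3 267.2] 1.2
hole 0.074 [554.4  58.3] [-7.8 95.9] [183.8 266.5] 1.2
dial [ -6.8 157.3]
b1 [560.94869418  47.48374606]
b2 [549.96158784 -37.81152634]
b3 [ 538.97448149 -123.10679874]
```

```bash
R='1 92 178 0 0 0 0.23'
python3 -m jog '1 46 89 0 0 0 0.12;1 92 178 0 0 0 0.23;1 92 178 0 0 0 0.23;1 92 178 0 0 0 0.23;1 92 178 0 0 0 0.23'
python3 -m jog '1 92 178 0 0 0 0.23;1 92 178 0 0 0 0.23;1 92 178 0 0 0 0.23;1 92 178 0 0 0 0.23;1 92 178 0 0 0 0.23'
python3 -m jog '1 92 178 0 0 0 0.23;1 92 178 0 0 0 0.23;1 92 178 0 0 0 0.23;1 92 178 0 0 0 0.23;1 92 178 0 0 0 0.23'
python3 -m jog '1 92 179 -50 0 0 0.24;1 92 179 -50 0 0 0.24;1 92 179 -50 0 0 0.24;1 92 179 -50 0 0 0.24;1 92 179 -50 0 0 0.24'
python3 -c "from h import *;st();print(np.round(sensors.state()['joint_pos'],2))"
```

```text
time_s: 0.6
position: [0.2888, -0.4115, 0.2394]
orientation: [3.141, 0.001, -2.588]
ft_force: [0.2, 0.3, 0.4]
grip_width: 0.0853
grasp_force: 0.0
time_s: 1.1
position: [0.3814, -0.2341, 0.2394]
orientation: [-3.141, 0.001, -2.356]
ft_force: [-0.3, -0.8, -0.4]
grip_width: 0.0851
grasp_force: 0.0
time_s: 1.6
position: [0.4738, -0.0566, 0.239]
orientation: [-3.141, 0.0, -2.129]
ft_force: [-0.0, -1.1, -1.0]
grip_width: 0.0855
grasp_force: 0.0
time_s: 2.1
position: [0.5648, 0.1216, 0.1865]
orientation: [3.139, -0.002, -1.892]
ft_force: [0.2, -0.0, -0.5]
grip_width: 0.0855
grasp_force: 0.0
2.1 [564.8 121.6 186.5] [ 3.139e+00 -2.000e-03 -1.892e+00] F [ 0.2 -0.  -0.5] w 85.5 g 0.0
[ 0.49  0.35 -0.19 -0.   -1.04 -0.81]
```

```bash
python3 -m jog '1 -2 -2 -45 0 0 0;1 -2 -2 -88 0 0 0;1 -2 -2 -88 0 0 0;1 -2 -2 -88 0 0 0;-0.4 -2 -2 -88 0 0 0' 40
python3 -m jog '-1 0 0 0 0 0 0;-1 0 0 0 0 0 0;-1 0 0 0 0 0 0;-1 0 0 0 0 0 0;-1 0 0 0 0 0 0'
python3 -c "from h import *;crop('top',205,158,305,240,5,'d1.png')"
```

```text
time_s: 2.6
position: [0.5632, 0.1172, 0.1039]
orientation: [-3.138, 0.003, -1.894]
ft_force: [-0.6, 0.4, 0.1]
grip_width: 0.073
grasp_force: 0.0
time_s: 3.1
position: [0.5616, 0.1177, 0.1022]
orientation: [-3.141, 0.001, -1.893]
ft_force: [-0.7, 1.1, 5.0]
grip_width: 0.0127
grasp_force: 44.0
```

View pics/d1.png

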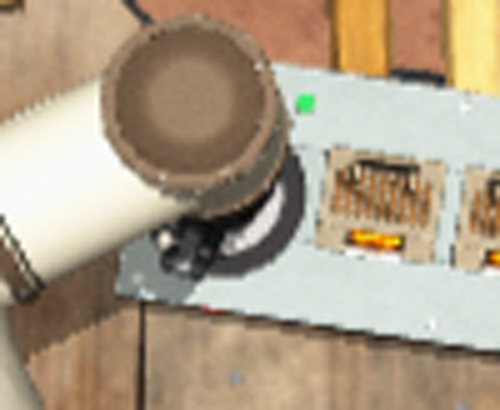

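```bash
python3 -m jog '-1 0 0 3 0 0 0.12;-1 0 0 3 0 0 0.24;-1 0 0 3 0 0 0.36;-1 0 0 3 0 0 0.48;-1 0 0 3 0 0 0.6'
python3 -m jog '-1 0 0 0 0 0 0.1;-1 0 0 0 0 0 0.2;-1 0 0 0 0 0 0.3;-1 0 0 0 0 0 0.4;-1 0 0 0 0 0 0.4'
python3 -c "from h import *;st();print(sensors.state()['moment'])"
```

```text
time_s: 3.65
position: [0.5634, 0.1177, 0.1024]
orientation: [-3.138, 0.0, -1.289]
ft_force: [9.6, -1.1, -12.3]
grip_width: 0.0132
grasp_force: 41.9
time_s: 4.15
position: [0.5645, 0.1182, 0.1024]
orientation: [-3.135, -0.002, -0.892]
ft_force: [11.1, -1.0, -14.6]
grip_width: 0.0129
grasp_force: 41.6
4.15 [564.5 118.2 102.4] [-3.135e+00 -2.000e-03 -8.920e-01] F [ 11.1  -1.  -14.6] w 12.9 g 41.6
[-0.12506379 -3.32564356  0.05807778]
```

```bash
python3 -m jog '-1 -2 0 -2 0 0 0.03;-1 -2 0 -2 0 0 0.06;-1 -2 0 -2 0 0 0.06;-1 -2 0 -2 0 0 0.06'
python3 -c "from h import *;st();print(sensors.state()['moment'])"
```

```text
time_s: 4.55
position: [0.5644, 0.1184, 0.1024]
orientation: [-3.131, -0.004, -0.837]
ft_force: [12.7, -1.0, -8.7]
grip_width: 0.0135
grasp_force: 40.9
4.55 [564.4 118.4 102.4] [-3.131 -0.004 -0.837] F [12.7 -1.  -8.7] w 13.5 g 40.9
[-0.46198072 -3.51236987 -0.89932581]
```

```bash
python3 -m jog '0 0 0 0 0 0 0;0 0 0 0 0 0 0;0.5 0 0 0 0 0 0;0.5 0 0 0 0 0 0;0.5 0 0 50 0 0 0'
python3 -m jog '1 0 0 50 0 0 0;1 0 -50 50 0 0 -0.15;1 0 -97 50 0 0 -0.3;1 0 -97 50 0 0 -0.45;1 0 -97 50 0 0 -0.6'
python3 -m jog '1 0 0 0 0 0 -0.15;1 0 0 0 0 0 -0.27;1 0 0 0 0 0 -0.27'
python3 -c "
from h import *
st();crop('side',215,140,355,355,2.8,'s2.png')"
```

```text
time_s: 5.05
position: [0.5546, 0.1157, 0.1461]
orientation: [3.126, 0.006, -0.835]
ft_force: [0.5, 0.8, -0.2]
grip_width: 0.0639
grasp_force: 0.0
time_s: 5.55
position: [0.5588, 0.0188, 0.2026]
orientation: [-3.142, 0.0, -1.442]
ft_force: [-1.6, 0.3, -1.0]
grip_width: 0.0853
grasp_force: 0.0
time_s: 5.85
position: [0.559, 0.0203, 0.2023]
orientation: [3.141, -0.0, -1.704]
ft_force: [-0.7, 0.3, 0.2]
grip_width: 0.085
grasp_force: 0.0
5.85 [559.   20.3 202.3] [ 3.141 -0.    -1.704] F [-0.7  0.3  0.2] w 85.0 g 0.0
```

View pics/s2.png

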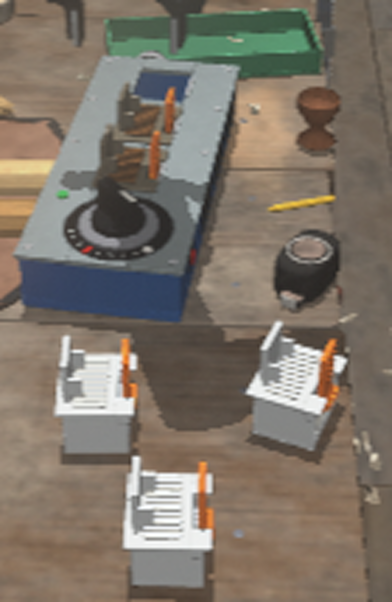

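```bash
python3 -m jog '1 3 1 -50 0 0 0;1 3 1 -90 0 0 0;1 3 1 -104 0 0 0;1 3 1 -113 0 0 0;1 3 1 -113 0 0 0' 60
python3 -m jog '0 0 0 0 0 0 0;-1 0 0 0 0 0 0;-1 0 0 0 0 0 0;-1 0 0 0 0 0 0;-1 0 0 0 0 0 0'
python3 -m jog '-1 0 0 0 0 0 0;-1 0 0 0 0 0 0;-1 0 0 0 0 0 0'
python3 -c "
from h import *
st();crop('side',215,140,355,240,4,'s3.png')"
```

```text
time_s: 6.4
position: [0.5619, 0.0213, 0.0884]
orientation: [3.14, -0.001, -1.702]
ft_force: [0.2, 0.1, 0.9]
grip_width: 0.0851
grasp_force: 0.0
time_s: 6.9
position: [0.5644, 0.0213, 0.093]
orientation: [-3.136, 0.001, -1.702]
ft_force: [-2.3, -0.7, 11.9]
grip_width: 0.0413
grasp_force: 61.2
time_s: 7.2
position: [0.5644, 0.0213, 0.093]
orientation: [-3.136, 0.001, -1.702]
ft_force: [-1.2, -1.5, 12.3]
grip_width: 0.0416
grasp_force: 61.1
7.2 [564.4  21.3  93. ] [-3.136e+00  1.000e-03 -1.702e+00] F [-1.2 -1.5 12.3] w 41.6 g 61.1
```

View pics/s3.png

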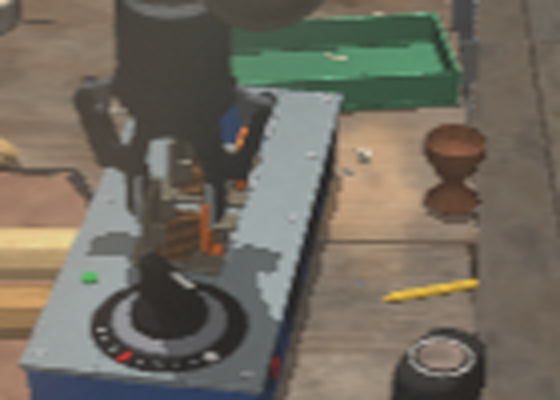

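```bash
python3 -m jog '-1 0 0 10 0 0 0;-1 0 0 20 0 0 0;-1 0 0 35 0 0 0;-1 0 0 50 0 0 0;-1 0 0 70 0 0 0'
python3 -m jog '-1 0 0 20 0 0 0;-1 0 0 20 0 0 0'
python3 -c "
from h import *
st();crop('side',195,100,355,240,4,'s4.png')"
```

```text
time_s: 7.75
position: [0.5617, 0.0213, 0.1596]
orientation: [3.14, -0.0, -1.704]
ft_force: [0.9, 0.2, -1.2]
grip_width: 0.0407
grasp_force: 62.6
time_s: 7.95
position: [0.5642, 0.0218, 0.1827]
orientation: [-3.135, 0.002, -1.703]
ft_force: [0.8, 0.7, -2.0]
grip_width: 0.0406
grasp_force: 62.6
7.95 [564.2  21.8 182.7] [-3.135e+00  2.000e-03 -1.703e+00] F [ 0.8  0.7 -2. ] w 40.6 g 62.6
```

View pics/s4.png

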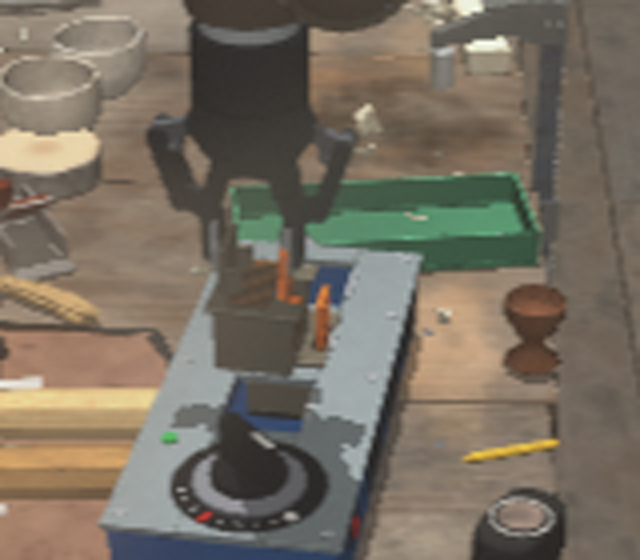

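```bash
python3 -m jog '-1 0 0 40 0 0 0;-1 -2 -45 40 0 0 0.05;-1 -4 -90 40 0 0 0.1;-1 -6 -135 40 0 0 0.15;-1 -8 -177 40 0 0 0.2'
python3 -m jog '-1 -2 -45 0 0 0 0.02;-1 -4 -90 0 0 0 0.04;-1 -6 -135 0 0 0 0.06;-1 -8 -177 0 0 0 0.077;-1 -8 -177 0 0 0 0.077'
python3 -m jog '-1 0 0 -50 0 0 0;-1 0 0 -100 0 0 0;-1 0 0 -125 0 0 0;-1 0 0 -125 0 0 0'
python3 -c "
from h import *
st();crop('side',215,60,375,200,4,'s5.png')"
```

```text
time_s: 8.5
position: [0.5532, -0.1571, 0.2177]
orientation: [3.139, 0.001, -1.502]
ft_force: [0.6, 0.1, -2.3]
grip_width: 0.0406
grasp_force: 62.6
time_s: 9.0
position: [0.5447, -0.3368, 0.2166]
orientation: [3.138, 0.001, -1.433]
ft_force: [-0.4, 0.6, -2.0]
grip_width: 0.0409
grasp_force: 62.6
time_s: 9.4
position: [0.5424, -0.3306, 0.088]
orientation: [3.13, 0.007, -1.428]
ft_force: [-0.1, -0.7, -0.9]
grip_width: 0.0406
grasp_force: 62.6
9.4 [ 542.4 -330.6   88. ] [ 3.13   0.007 -1.428] F [-0.1 -0.7 -0.9] w 40.6 g 62.6
```

View pics/s5.png

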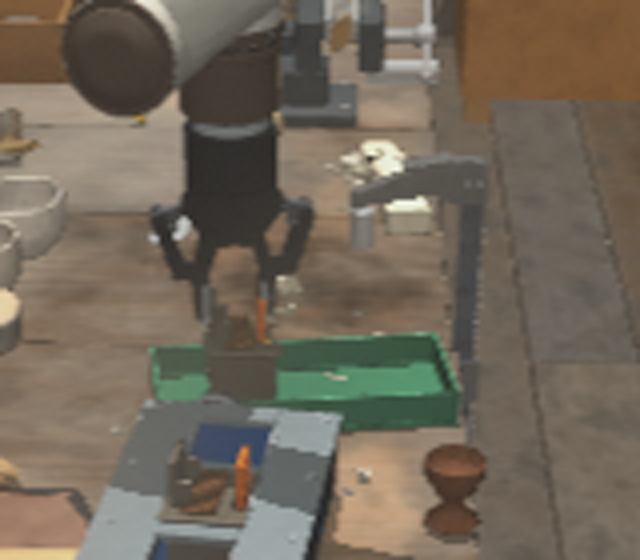

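```bash
python3 -m jog '-1 0 -1 -8 0 0 0;-1 0 -1 -13 0 0 0;-1 0 -1 -15 0 0 0;-1 0 -1 -15 0 0 0;-1 0 -1 -15 0 0 0'
python3 -m jog '0.4 0 0 0 0 0 0;0.4 0 0 0 0 0 0;1 0 0 0 0 0 0;1 0 0 0 0 0 0;1 0 0 50 0 0 0'
python3 -m jog '1 0 45 70 0 0 -0.07;1 0 90 70 0 0 -0.14;1 0 135 70 0 0 -0.2;1 0 180 70 0 0 -0.277;1 0 225 70 0 0 -0.277'
python3 -m jog '1 0 42 0 0 0 0;1 0 42 0 0 0 0;1 0 42 0 0 0 0'
python3 -c "from h import *;st()"
```

```text
time_s: 9.95
position: [0.5467, -0.3338, 0.08]
orientation: [-3.14, -0.001, -1.427]
ft_force: [-0.4, 0.2, -1.4]
grip_width: 0.0411
grasp_force: 62.6
time_s: 10.45
position: [0.5419, -0.3316, 0.1224]
orientation: [3.128, 0.009, -1.428]
ft_force: [1.1, -0.7, -0.4]
grip_width: 0.0854
grasp_force: 0.0
time_s: 10.95
position: [0.5463, -0.1096, 0.2003]
orientation: [-3.14, 0.0, -1.706]
ft_force: [0.1, 0.3, -0.6]
grip_width: 0.0858
grasp_force: 0.0
time_s: 11.25
position: [0.5464, -0.0683, 0.1997]
orientation: [-3.141, -0.0, -1.701]
ft_force: [-0.6, -0.1, 0.3]
grip_width: 0.085
grasp_force: 0.0
11.25 [546.4 -68.3 199.7] [-3.141 -0.    -1.701] F [-0.6 -0.1  0.3] w 85.0 g 0.0
```

```bash
python3 -m jog '1 6 4 -50 0 0 0;1 6 4 -90 0 0 0;1 6 4 -104 0 0 0;1 6 4 -115 0 0 0;1 6 4 -115 0 0 0' 60
python3 -m jog '0 0 0 0 0 0 0;-1 0 0 0 0 0 0;-1 0 0 0 0 0 0;-1 0 0 0 0 0 0;-1 0 0 0 0 0 0'
python3 -m jog '-1 0 0 0 0 0 0;-1 0 0 0 0 0 0;-1 0 0 0 0 0 0'
python3 -m jog '-1 0 0 10 0 0 0;-1 0 0 20 0 0 0;-1 0 0 35 0 0 0;-1 0 0 50 0 0 0;-1 0 0 70 0 0 0'
python3 -m jog '-1 0 0 40 0 0 0;-1 0 0 40 0 0 0;-1 0 0 40 0 0 0;-1 0 0 40 0 0 0'
python3 -c "
from h import *
st();s=vision.snapshot('side');cv2.imwrite('pics/s6full.png',s);crop('side',195,60,365,200,4,'s6.png',s)"
```

```text
time_s: 11.75
position: [0.5517, -0.0665, 0.083]
orientation: [3.139, -0.001, -1.706]
ft_force: [-0.4, 0.2, 0.3]
grip_width: 0.0856
grasp_force: 0.0
time_s: 12.25
position: [0.5535, -0.0657, 0.0875]
orientation: [-3.138, -0.001, -1.702]
ft_force: [-3.2, -0.2, 11.6]
grip_width: 0.0417
grasp_force: 61.4
time_s: 12.55
position: [0.5535, -0.0657, 0.0875]
orientation: [-3.138, -0.001, -1.702]
ft_force: [-2.7, -2.6, 11.6]
grip_width: 0.0415
grasp_force: 61.4
time_s: 13.05
position: [0.552, -0.0652, 0.1549]
orientation: [3.141, 0.0, -1.704]
ft_force: [0.0, 0.1, -2.0]
grip_width: 0.0413
grasp_force: 62.3
time_s: 13.45
position: [0.5516, -0.0652, 0.1936]
orientation: [3.14, 0.0, -1.704]
ft_force: [-0.2, -0.2, -0.9]
grip_width: 0.0413
grasp_force: 62.3
13.45 [551.6 -65.2 193.6] [ 3.14   0.    -1.704] F [-0.2 -0.2 -0.9] w 41.3 g 62.3
```

View pics/s6.png

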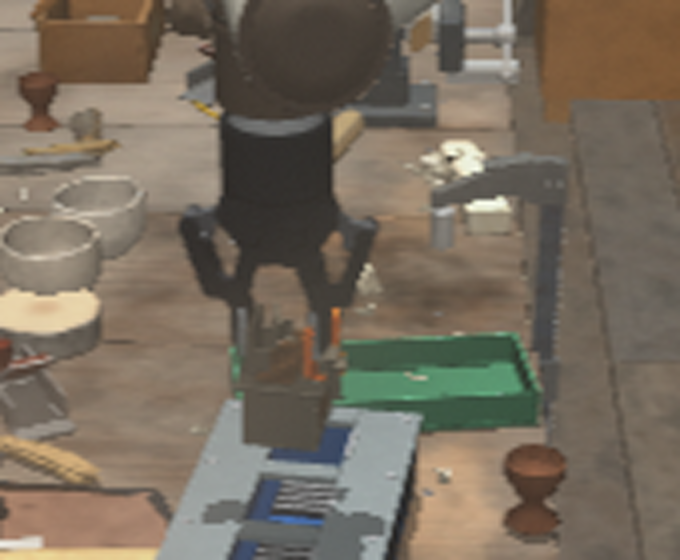

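```bash
python3 -m jog '-1 -5 -45 0 0 0 0.05;-1 -20 -85 0 0 0 0.1;-1 -37 -120 0 0 0 0.15;-1 -52 -155 0 0 0 0.2;-1 -67 -190 0 0 0 0.25'
python3 -m jog '-1 -20 -32 0 0 0 0.027;-1 -40 -65 0 0 0 0.027;-1 -56 -94 0 0 0 0.027;-1 -56 -94 -40 0 0 0.027;-1 -56 -94 -80 0 0 0.027'
python3 -m jog '-1 0 0 -25 0 0 0;-1 0 0 -40 0 0 0;-1 0 0 -44 0 0 0;-1 0 0 -44 0 0 0;-1 0 0 -44 0 0 0'
python3 -c "
from h import *
st();s=vision.snapshot('side');cv2.imwrite('pics/s7full.png',s);crop('side',215,60,375,200,4,'s7.png',s)"
```

```text
time_s: 14.0
position: [0.484, -0.2564, 0.193]
orientation: [3.139, 0.001, -1.452]
ft_force: [1.1, -0.1, -0.4]
grip_width: 0.0411
grasp_force: 62.3
time_s: 14.5
position: [0.4288, -0.3505, 0.1134]
orientation: [-3.14, -0.001, -1.429]
ft_force: [-0.1, 0.8, -2.5]
grip_width: 0.0411
grasp_force: 62.3
time_s: 15.0
position: [0.43, -0.3496, 0.0709]
orientation: [-3.14, -0.001, -1.426]
ft_force: [0.6, -0.4, -1.3]
grip_width: 0.0408
grasp_force: 62.3
15.0 [ 430.  -349.6   70.9] [-3.140e+00 -1.000e-03 -1.426e+00] F [ 0.6 -0.4 -1.3] w 40.8 g 62.3
```

View pics/s7.png

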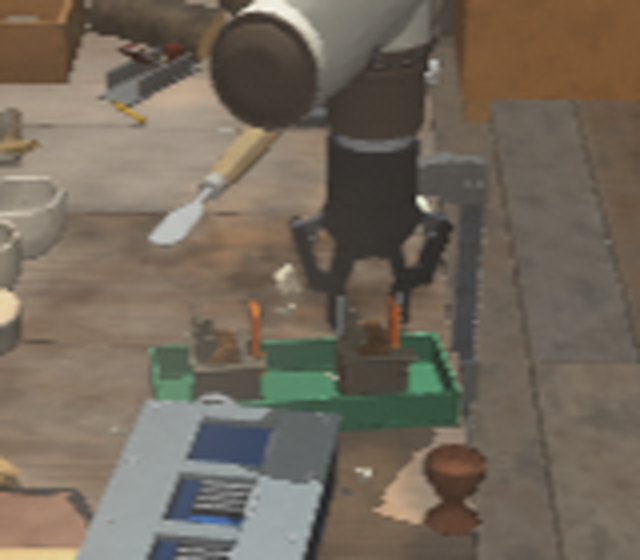

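```bash
cat > m3.py <<'E'
from h import *
def find():
    a=vision.snapshot("top");h=cv2.cvtColor(a,cv2.COLOR_BGR2HSV)
    m=cv2.inRange(h,(0,0,175),(180,45,255));m[:,226:]=0;m[:,:125]=0;m[:165]=0;m[272:]=0
    k=cv2.morphologyEx(m,cv2.MORPH_CLOSE,np.ones((5,5)));n,l,s,c=cv2.connectedComponentsWithStats(k)
    b=[(max(s[i,0]-4,0),s[i,1]-4,s[i,0]+s[i,2]+4,s[i,1]+s[i,3]+6) for i in range(1,n) if s[i,4]>150]
    for q in b:
        try:
            for w in whites(a,[q]): print(q,*w)
        except Exception as e: print(q,"?",e)
st();find()
E
python3 -m jog '0.4 0 0 0 0 0 0;0.4 0 0 0 0 0 0;1 0 0 0 0 0 0;1 0 0 0 0 0 0;1 0 0 50 0 0 0'
python3 -m jog '1 0 0 50 0 0 0;1 0 0 100 0 0 0;1 0 0 130 0 0 0'
python3 m3.py
```

```text
time_s: 15.55
position: [0.4252, -0.3471, 0.1146]
orientation: [3.129, 0.009, -1.428]
ft_force: [1.2, -0.2, -0.9]
grip_width: 0.0856
grasp_force: 0.0
time_s: 15.85
position: [0.4303, -0.3501, 0.2552]
orientation: [-3.136, -0.004, -1.426]
ft_force: [-0.1, -0.4, -0.6]
grip_width: 0.0854
grasp_force: 0.0
15.85 [ 430.3 -350.1  255.2] [-3.136 -0.004 -1.426] F [-0.1 -0.4 -0.6] w 85.4 g 0.0
(np.int32(173), np.int32(180), np.int32(205), np.int32(212)) [566.9 311.5] [66.8 72.5] 0.038 [570.9 311.7]
(np.int32(129), np.int32(201), np.int32(161), np.int32(232)) [497.7 446.7] [66.  72.9] 0.022 [501.7 446.8]
(np.int32(174), np.int32(230), np.int32(211), np.int32(268)) [400.4 295.3] [74.  65.9] -0.372 [404.2 293.9]
```

```bash
python3 -m jog '1 47 220 0 0 0 -0.038;1 47 220 0 0 0 -0.038;1 47 220 0 0 0 -0.038;1 47 220 0 0 0 -0.038;1 47 220 0 0 0 -0.038' 60
python3 -m jog '1 47 220 0 0 0 -0.038;1 47 220 0 0 0 -0.038;1 47 220 0 0 0 -0.038;1 47 220 0 0 0 -0.038;1 47 220 0 0 0 -0.038'
python3 -m jog '1 47 222 0 0 0 -0.038;1 47 222 0 0 0 -0.038;1 47 222 0 0 0 -0.038;1 47 222 0 0 0 -0.038;1 47 222 0 0 0 -0.038'
python3 -m jog '1 0 0 -50 0 0 0;1 0 0 -90 0 0 0;1 0 0 -90 0 0 0;1 0 0 -90 0 0 0;1 0 0 -90 0 0 0'
python3 -c "
from h import *
st();s=vision.snapshot('side')
for o in orange(s,215,230,370,360,5):print(o[0],o[1])"
```

```text
time_s: 16.4
position: [0.4764, -0.1264, 0.2503]
orientation: [-3.141, 0.0, -1.462]
ft_force: [0.8, 0.5, 0.2]
grip_width: 0.0856
grasp_force: 0.0
time_s: 16.9
position: [0.5237, 0.094, 0.25]
orientation: [-3.141, 0.0, -1.5]
ft_force: [-0.5, -0.7, -0.1]
grip_width: 0.0851
grasp_force: 0.0
time_s: 17.4
position: [0.5704, 0.3162, 0.2492]
orientation: [3.141, -0.0, -1.538]
ft_force: [0.1, -0.4, -0.8]
grip_width: 0.0854
grasp_force: 0.0
time_s: 17.9
position: [0.5719, 0.3134, 0.1633]
orientation: [-3.137, 0.003, -1.54]
ft_force: [-0.0, -0.0, 0.7]
grip_width: 0.0853
grasp_force: 0.0
17.9 [571.9 313.4 163.3] [-3.137e+00  3.000e-03 -1.540e+00] F [-0.  -0.   0.7] w 85.3 g 0.0
29 [259.4 268.2]
23 [332.2 265.2]
13 [262.2 278.8]
16 [333.2 280.3]
40 [287.6 318.6]
```

```bash
python3 -m jog '1 0 -1.5 -50 0 0 0;1 0 -1.5 -85 0 0 0;1 0 -1.5 -102 0 0 0;1 0 -1.5 -102 0 0 0;1 0 -1.5 -102 0 0 0'
python3 -c "
from h import *
st();a=vision.snapshot('top');s=vision.snapshot('side');cv2.imwrite('pics/sA.png',s)
print(np.round(tri((188.1,203.),(260.2,271.5))*1000,1),np.round(tri((144.,222.8),(287.7,318.5))*1000,1),np.round(tri((188.1,256.1),(332.5,272))*1000,1))"
python3 -m jog '0 0 0 0 0 0 0;-1 0 0 0 0 0 0;-1 0 0 0 0 0 0;-1 0 0 0 0 0 0;-1 0 0 0 0 0 0'
python3 -m jog '-1 0 0 0 0 0 0;-1 0 0 0 0 0 0;-1 0 0 0 0 0 0'
python3 -m jog '-1 0 0 15 0 0 0;-1 0 0 40 0 0 0;-1 0 0 40 0 0 0;-1 0 0 40 0 0 0'
python3 -c "
from h import *
st();s=vision.snapshot('side');cv2.imwrite('pics/sB.png',s);print(np.round(P('side',(274,205),0),3))"
```

```text
time_s: 18.45
position: [0.5717, 0.312, 0.0606]
orientation: [-3.138, 0.002, -1.54]
ft_force: [1.0, -0.4, 0.9]
grip_width: 0.085
grasp_force: 0.0
18.45 [571.7 312.   60.6] [-3.138e+00  2.000e-03 -1.540e+00] F [ 1.  -0.4  0.9] w 85.0 g 0.0
[539.8 309.4  62.5] [474.  445.2  56.3] [374.1 302.9  61.5]
time_s: 19.05
position: [0.5728, 0.3121, 0.0623]
orientation: [-3.135, 0.002, -1.539]
ft_force: [-0.3, -1.8, 11.8]
grip_width: 0.0415
grasp_force: 61.1
time_s: 19.35
position: [0.5729, 0.3121, 0.0623]
orientation: [-3.135, 0.002, -1.539]
ft_force: [0.9, -2.2, 11.0]
grip_width: 0.0417
grasp_force: 61.1
time_s: 19.75
position: [0.5701, 0.3113, 0.0987]
orientation: [-3.141, 0.001, -1.541]
ft_force: [-0.4, 0.7, -1.1]
grip_width: 0.0412
grasp_force: 62.6
19.75 [570.1 311.3  98.7] [-3.141e+00  1.000e-03 -1.541e+00] F [-0.4  0.7 -1.1] w 41.2 g 62.6
[ 0.527 -0.059  0.   ]
```

```bash
python3 -m jog '-1 0 0 50 0 0 0;-1 0 0 100 0 0 0;-1 -4 -45 100 0 0 -0.03;-1 -8 -90 100 0 0 -0.06;-1 -10 -135 100 0 0 -0.09'
python3 -m jog '-1 -3 -45 0 0 0 -0.03;-1 -6 -90 0 0 0 -0.05;-1 -9 -135 0 0 0 -0.072;-1 -12 -180 0 0 0 -0.072;-1 -12 -225 0 0 0 -0.072'
python3 -m jog '-1 -4 -45 0 0 0 0;-1 -8 -100 0 0 0 0;-1 -8 -100 -50 0 0 0;-1 -8 -100 -50 0 0 0;-1 -8 -100 -50 0 0 0'
python3 -c "
from h import *
st();s=vision.snapshot('side');cv2.imwrite('pics/sC.png',s);crop('side',195,60,355,200,5,'sC5.png',s);a=vision.snapshot('top');cv2.imwrite('pics/tC.png',a)"
```

```text
time_s: 20.3
position: [0.559, 0.1748, 0.1971]
orientation: [3.139, -0.001, -1.631]
ft_force: [0.5, -0.1, -1.1]
grip_width: 0.0412
grasp_force: 62.6
time_s: 20.8
position: [0.5469, -0.0505, 0.197]
orientation: [3.139, -0.0, -1.703]
ft_force: [1.2, -0.4, -1.3]
grip_width: 0.0415
grasp_force: 62.6
time_s: 21.3
position: [0.5395, -0.149, 0.1471]
orientation: [3.138, -0.001, -1.703]
ft_force: [-0.2, 0.4, -0.2]
grip_width: 0.0414
grasp_force: 62.6
21.3 [ 539.5 -149.   147.1] [ 3.138e+00 -1.000e-03 -1.703e+00] F [-0.2  0.4 -0.2] w 41.4 g 62.6
```

```bash
python3 -m jog '-1 1 0 -8 0 0 0;-1 1 0 -15 0 0 0;-1 1 0 -20 0 0 0;-1 1 0 -22 0 0 0;-1 1 0 -22 0 0 0'
python3 -m jog '-1 0 0 -6 0 0 0;-1 0 0 -6 0 0 0;-1 0 0 -6 0 0 0'
```

```text
time_s: 21.9
position: [0.5411, -0.1487, 0.1259]
orientation: [3.141, -0.0, -1.703]
ft_force: [1.0, 0.0, -0.3]
grip_width: 0.0414
grasp_force: 62.6
time_s: 22.2
position: [0.5413, -0.1489, 0.1202]
orientation: [3.141, -0.0, -1.703]
ft_force: [-0.4, -0.8, -1.6]
grip_width: 0.0416
grasp_force: 62.6
```

```bash
python3 -m jog '-1 0 0 -10 0 0 0;-1 0 0 -20 0 0 0;-1 0 0 -28 0 0 0;-1 0 0 -32 0 0 0;-1 0 0 -35 0 0 0'
python3 -m jog '-1 0 0 -3 0 0 0;-1 0 0 -3 0 0 0;-1 0 0 -3 0 0 0'
```

```text
time_s: 22.7
position: [0.5408, -0.1489, 0.0861]
orientation: [3.139, -0.001, -1.702]
ft_force: [-5.5, 4.2, 20.2]
grip_width: 0.0414
grasp_force: 68.5
time_s: 23.0
position: [0.5408, -0.1489, 0.0861]
orientation: [3.14, -0.001, -1.701]
ft_force: [-6.9, 3.9, 22.0]
grip_width: 0.0413
grasp_force: 68.6
```

```bash
python3 -m jog '-1 0 0 5 0 0 0;-1 0 0 5 0 0 0;0.4 0 0 5 0 0 0;0.4 0 0 5 0 0 0;1 0 0 5 0 0 0'
python3 -m jog '1 0 0 0 0 0 0;1 0 0 0 0 0 0;1 0 0 50 0 0 0;1 0 0 100 0 0 0;1 0 45 130 0 0 0'
python3 -m jog '1 0 200 30 0 0 0.1;1 0 200 30 0 0 0.1;1 0 200 30 0 0 0.1;1 0 200 30 0 0 0.1;1 0 200 30 0 0 0.1'
python3 - <<'E'
from h import *
exec(open('m3.py').read().split('st()')[0]);st();find()
s=vision.snapshot('side');cv2.imwrite('pics/sD.png',s)
for o in orange(s,215,130,370,360,5):print(o[0],o[1])
a=vision.snapshot('top')
for o in orange(a,265,190,370,230,4):print('T',o[0],o[1],np.round(P('top',o[1],.105)*1000,1))
E
```

```text
time_s: 23.5
position: [0.5416, -0.1489, 0.0869]
orientation: [-3.141, -0.0, -1.703]
ft_force: [0.5, 0.2, 0.7]
grip_width: 0.0726
grasp_force: 0.0
time_s: 24.0
position: [0.5432, -0.1097, 0.2193]
orientation: [-3.135, -0.001, -1.707]
ft_force: [1.3, 0.6, 0.3]
grip_width: 0.0855
grasp_force: 0.0
time_s: 24.5
position: [0.542, 0.0977, 0.2462]
orientation: [-3.138, 0.002, -1.596]
ft_force: [-0.4, 0.0, 0.5]
grip_width: 0.0854
grasp_force: 0.0
24.5 [542.   97.7 246.2] [-3.138e+00  2.000e-03 -1.596e+00] F [-0.4  0.   0.5] w 85.4 g 0.0
(np.int32(129), np.int32(169), np.int32(230), np.int32(278)) [417.7 345.2] [307.3 215.7] -2.773 [414.  343.8]
5 [313. 136.]
18 [331.5 266.1]
17 [333.2 280.5]
47 [287.8 318.4]
T 26 [334.5 213.6] [ 511.8 -141.9  105. ]
```

```bash
python3 -m jog '1 -20 175 0 0 0 0.04;1 -20 175 0 0 0 0.04;1 -20 175 0 0 0 0.04;1 -20 175 0 0 0 0.04;1 -20 175 0 0 0 0.04'
python3 -m jog '1 -20 174 0 0 0 0;1 -20 174 0 0 0 0;1 -20 174 0 0 0 0;1 -20 174 -50 0 0 0;1 -20 174 -100 0 0 0'
python3 -m jog '1 0 0 0 0 0 0;1 0 0 0 0 0 0;1 0 0 0 0 0 0'
python3 -c "
from h import *
st();s=vision.snapshot('side')
for o in orange(s,215,230,370,360,5):print(o[0],o[1])"
```

```text
time_s: 25.15
position: [0.5213, 0.2691, 0.2441]
orientation: [3.141, -0.0, -1.561]
ft_force: [0.8, -0.4, 0.3]
grip_width: 0.0858
grasp_force: 0.0
time_s: 25.65
position: [0.5028, 0.4435, 0.1508]
orientation: [-3.138, 0.005, -1.562]
ft_force: [1.1, -0.2, -1.1]
grip_width: 0.0857
grasp_force: 0.0
time_s: 25.95
position: [0.5036, 0.4413, 0.1539]
orientation: [-3.137, 0.003, -1.564]
ft_force: [0.4, 0.2, 0.2]
grip_width: 0.0856
grasp_force: 0.0
25.95 [503.6 441.3 153.9] [-3.137e+00  3.000e-03 -1.564e+00] F [0.4 0.2 0.2] w 85.6 g 0.0
24 [332.2 265. ]
14 [333.3 280.5]
11 [287. 310.]
18 [288.9 324.5]
```

```bash
python3 -m jog '1 -1 5.5 -50 0 0 0.015;1 -1 5.5 -80 0 0 0.015;1 -1 5.5 -94 0 0 0.015;1 -1 5.5 -94 0 0 0.015;1 -1 5.5 -94 0 0 0.015'
python3 -m jog '0 0 0 0 0 0 0;-1 0 0 0 0 0 0;-1 0 0 0 0 0 0;-1 0 0 0 0 0 0;-1 0 0 0 0 0 0'
python3 -m jog '-1 0 0 0 0 0 0;-1 0 0 0 0 0 0;-1 0 0 0 0 0 0'
python3 -m jog '-1 0 0 15 0 0 0;-1 0 0 40 0 0 0;-1 0 0 90 0 0 0;-1 0 0 140 0 0 0;-1 0 0 140 0 0 0'
python3 -m jog '-1 0 0 0 0 0 0;-1 0 0 0 0 0 0;-1 0 0 0 0 0 0'
python3 -c "from h import *;s=vision.snapshot('side');cv2.imwrite('pics/sE.png',s)"
```

```text
time_s: 26.5
position: [0.5017, 0.448, 0.0589]
orientation: [-3.139, 0.003, -1.547]
ft_force: [0.3, -0.3, 0.2]
grip_width: 0.0852
grasp_force: 0.0
time_s: 27.0
position: [0.5028, 0.4484, 0.061]
orientation: [-3.135, 0.004, -1.546]
ft_force: [1.5, -2.2, 11.6]
grip_width: 0.0419
grasp_force: 61.5
time_s: 27.3
position: [0.5028, 0.4484, 0.061]
orientation: [-3.135, 0.004, -1.546]
ft_force: [1.8, -1.4, 11.6]
grip_width: 0.0416
grasp_force: 61.5
time_s: 27.8
position: [0.5034, 0.4501, 0.2067]
orientation: [-3.129, 0.012, -1.546]
ft_force: [0.1, 1.7, -0.8]
grip_width: 0.0413
grasp_force: 62.6
time_s: 28.1
position: [0.4996, 0.4462, 0.1944]
orientation: [3.139, -0.003, -1.548]
ft_force: [0.1, 0.1, -1.7]
grip_width: 0.0411
grasp_force: 62.6
```

```bash
python3 -m jog '-1 5 -45 5 0 0 -0.03;-1 10 -90 5 0 0 -0.06;-1 15 -135 5 0 0 -0.09;-1 20 -180 5 0 0 -0.12;-1 25 -225 5 0 0 -0.155'
python3 -m jog '-1 5 -45 0 0 0 0;-1 10 -90 0 0 0 0;-1 15 -135 0 0 0 0;-1 20 -180 0 0 0 0;-1 25 -225 0 0 0 0'
python3 -m jog '-1 2 -45 0 0 0 0;-1 2 -59 0 0 0 0;-1 2 -59 -50 0 0 0;-1 2 -59 -50 0 0 0;-1 2 -59 -50 0 0 0'
python3 -m jog '-1 0 0 0 0 0 0;-1 0 0 0 0 0 0'
```

```text
time_s: 28.65
position: [0.5249, 0.2201, 0.2005]
orientation: [3.14, -0.001, -1.704]
ft_force: [0.5, -0.6, -2.3]
grip_width: 0.0413
grasp_force: 62.6
time_s: 29.15
position: [0.5499, -0.0049, 0.2006]
orientation: [3.14, -0.001, -1.702]
ft_force: [1.0, 0.9, -2.4]
grip_width: 0.0415
grasp_force: 62.6
time_s: 29.65
position: [0.552, -0.0619, 0.1508]
orientation: [3.139, -0.002, -1.702]
ft_force: [1.2, -1.0, -0.4]
grip_width: 0.0413
grasp_force: 62.6
time_s: 29.85
position: [0.5537, -0.0613, 0.1534]
orientation: [-3.138, 0.001, -1.701]
ft_force: [-0.3, 0.1, -1.0]
grip_width: 0.0418
grasp_force: 62.6
```

```bash
python3 -m jog '-1 -1 -1.5 -10 0 0 0;-1 -1 -1.5 -18 0 0 0;-1 -1 -1.5 -24 0 0 0;-1 -1 -1.5 -30 0 0 0;-1 -1 -1.5 -30 0 0 0'
python3 -m jog '-1 0 0 -3 0 0 0;-1 0 0 -3 0 0 0;-1 0 0 -3 0 0 0'
```

```text
time_s: 30.35
position: [0.5506, -0.0636, 0.1202]
orientation: [3.139, -0.001, -1.703]
ft_force: [-0.1, 0.1, -1.4]
grip_width: 0.0415
grasp_force: 62.6
time_s: 30.65
position: [0.5515, -0.0635, 0.1185]
orientation: [-3.141, 0.0, -1.703]
ft_force: [-1.3, 0.5, -1.3]
grip_width: 0.0416
grasp_force: 62.6
```

Inside the mouth with no force; continue down to home (about 85).

```bash
python3 -m jog '-1 0 0 -10 0 0 0;-1 0 0 -20 0 0 0;-1 0 0 -28 0 0 0;-1 0 0 -33 0 0 0;-1 0 0 -38 0 0 0'
python3 -m jog '-1 0 0 -2 0 0 0;-1 0 0 -2 0 0 0;-1 0 0 -2 0 0 0'
```

```text
time_s: 31.15
position: [0.5508, -0.0637, 0.0843]
orientation: [3.138, -0.003, -1.701]
ft_force: [-14.5, 7.0, 49.6]
grip_width: 0.0411
grasp_force: 76.2
time_s: 31.45
position: [0.5507, -0.0637, 0.0845]
orientation: [3.14, -0.002, -1.701]
ft_force: [-12.0, 4.0, 36.5]
grip_width: 0.0414
grasp_force: 72.4
```

```bash
python3 -m jog '-1 0 0 6 0 0 0;-1 0 0 6 0 0 0;0.4 0 0 6 0 0 0;0.4 0 0 6 0 0 0;1 0 0 6 0 0 0'
python3 -m jog '1 0 0 0 0 0 0;1 0 0 0 0 0 0;1 0 0 50 0 0 0;1 0 0 100 0 0 0;1 0 0 130 0 0 0'
python3 -m jog '1 -20 -200 0 0 0 0;1 -20 -200 0 0 0 0;1 -20 -200 0 0 0 0;1 -20 -200 0 0 0 0;1 -20 -200 0 0 0 0'
python3 m3.py
python3 -c "
from h import *
s=vision.snapshot('side');cv2.imwrite('pics/sF.png',s);crop('side',215,140,355,240,4,'sF4.png',s)
a=vision.snapshot('top')
for o in orange(a,265,190,370,230,4):print('T',o[0],o[1],np.round(P('top',o[1],.105)*1000,1))"
```

```text
time_s: 31.95
position: [0.5514, -0.0636, 0.0837]
orientation: [3.141, -0.0, -1.703]
ft_force: [0.1, 0.7, -0.9]
grip_width: 0.0728
grasp_force: 0.0
time_s: 32.45
position: [0.5529, -0.0636, 0.2185]
orientation: [-3.136, 0.0, -1.702]
ft_force: [1.2, 0.7, -0.5]
grip_width: 0.0857
grasp_force: 0.0
time_s: 32.95
position: [0.5302, -0.2684, 0.214]
orientation: [3.141, -0.001, -1.709]
ft_force: [-0.7, 0.7, -0.6]
grip_width: 0.0853
grasp_force: 0.0
32.95 [ 530.2 -268.4  214. ] [ 3.141e+00 -1.000e-03 -1.709e+00] F [-0.7  0.7 -0.6] w 85.3 g 0.0
(np.int32(174), np.int32(230), np.int32(211), np.int32(268)) [400.3 294.9] [73.7 65.8] -0.361 [404.  293.5]
T 30 [307.4 209.7] [521.8 -59.8 105. ]
```

View pics/sF4.png

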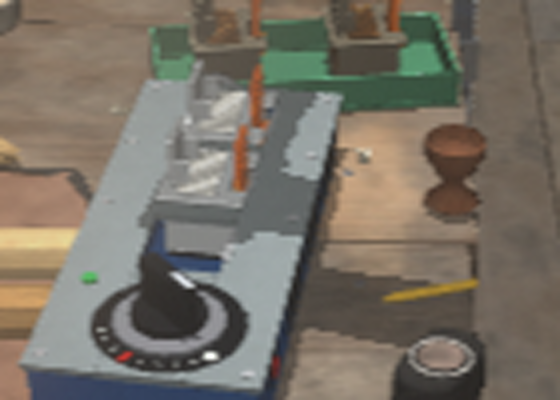

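```bash
python3 -m jog '1 -42 188 10 0 0 -0.08;1 -42 188 10 0 0 -0.08;1 -42 188 10 0 0 -0.08;1 -42 188 10 0 0 -0.08;1 -42 188 10 0 0 -0.08'
python3 -m jog '1 -42 188 0 0 0 -0.08;1 -42 188 0 0 0 -0.08;1 -42 188 0 0 0 -0.08;1 -42 188 0 0 0 -0.08;1 -42 188 0 0 0 -0.08'
python3 -m jog '1 -42 186 0 0 0 -0.07;1 -42 186 0 0 0 -0.07;1 -42 186 0 0 0 -0.07;1 -42 186 0 0 0 -0.07;1 -42 186 -50 0 0 -0.07'
python3 -m jog '1 0 0 -30 0 0 0;1 0 0 -30 0 0 0;1 0 0 -30 0 0 0;1 0 0 -30 0 0 0'
python3 -c "
from h import *
st();s=vision.snapshot('side')
for o in orange(s,215,230,370,360,5):print(o[0],o[1])"
```

```text
time_s: 33.6
position: [0.4885, -0.0704, 0.2254]
orientation: [-3.14, 0.001, -1.774]
ft_force: [1.0, 0.5, 0.6]
grip_width: 0.0856
grasp_force: 0.0
time_s: 34.1
position: [0.4465, 0.1171, 0.2249]
orientation: [-3.141, 0.002, -1.854]
ft_force: [0.2, -0.4, 0.8]
grip_width: 0.0856
grasp_force: 0.0
time_s: 34.6
position: [0.4082, 0.307, 0.1801]
orientation: [-3.134, 0.017, -1.925]
ft_force: [0.3, 1.0, -0.8]
grip_width: 0.0855
grasp_force: 0.0
time_s: 35.0
position: [0.4064, 0.2995, 0.1465]
orientation: [-3.14, 0.004, -1.932]
ft_force: [0.2, 0.4, -0.3]
grip_width: 0.0856
grasp_force: 0.0
35.0 [406.4 299.5 146.5] [-3.14   0.004 -1.932] F [ 0.2  0.4 -0.3] w 85.6 g 0.0
16 [332.1 264.2]
16 [333.2 280.3]
```

```bash
python3 -m jog '1 -1.5 -6 -45 0 0 0;1 -1.5 -6 -70 0 0 0;1 -1.5 -6 -86 0 0 0;1 -1.5 -6 -86 0 0 0;1 -1.5 -6 -86 0 0 0'
python3 -m jog '0 0 0 0 0 0 0;-1 0 0 0 0 0 0;-1 0 0 0 0 0 0;-1 0 0 0 0 0 0;-1 0 0 0 0 0 0'
python3 -m jog '-1 0 0 0 0 0 0;-1 0 0 0 0 0 0;-1 0 0 0 0 0 0'
python3 -m jog '-1 0 0 15 0 0 0;-1 0 0 40 0 0 0;-1 0 0 90 0 0 0;-1 0 0 140 0 0 0;-1 0 0 140 0 0 0'
python3 -m jog '-1 0 0 0 0 0 0;-1 0 0 0 0 0 0;-1 0 0 0 0 0 0'
```

```text
time_s: 35.55
position: [0.4048, 0.2933, 0.0598]
orientation: [-3.141, 0.002, -1.933]
ft_force: [0.0, 0.1, 0.4]
grip_width: 0.085
grasp_force: 0.0
time_s: 36.05
position: [0.406, 0.2936, 0.062]
orientation: [-3.138, 0.004, -1.93]
ft_force: [2.2, -3.9, 17.1]
grip_width: 0.0419
grasp_force: 59.2
time_s: 36.35
position: [0.406, 0.2937, 0.062]
orientation: [-3.138, 0.004, -1.93]
ft_force: [1.5, -3.9, 16.1]
grip_width: 0.0421
grasp_force: 59.1
time_s: 36.85
position: [0.407, 0.2957, 0.2063]
orientation: [-3.135, 0.015, -1.931]
ft_force: [-0.7, 1.0, -0.6]
grip_width: 0.0413
grasp_force: 63.6
time_s: 37.15
position: [0.4031, 0.2917, 0.1968]
orientation: [3.14, -0.003, -1.933]
ft_force: [-0.0, -0.3, -1.8]
grip_width: 0.041
grasp_force: 63.5
```

```bash
python3 -m jog '-1 23 -39 5 0 0 0.05;-1 46 -78 5 0 0 0.1;-1 69 -117 5 0 0 0.15;-1 92 -156 5 0 0 0.2;-1 115 -195 5 0 0 0.23'
python3 -m jog '-1 22 -38 0 0 0 0;-1 44 -76 0 0 0 0;-1 44 -76 -25 0 0 0;-1 44 -76 -50 0 0 0;-1 44 -76 -50 0 0 0'
python3 -m jog '-1 0 0 0 0 0 0;-1 0 0 0 0 0 0;-1 0 0 0 0 0 0'
```

```text
time_s: 37.65
position: [0.519, 0.0957, 0.202]
orientation: [3.139, -0.002, -1.701]
ft_force: [0.9, 1.3, -1.0]
grip_width: 0.041
grasp_force: 63.5
time_s: 38.15
position: [0.5597, 0.0202, 0.1483]
orientation: [3.131, -0.004, -1.705]
ft_force: [-0.8, 0.3, -0.9]
grip_width: 0.0412
grasp_force: 63.5
time_s: 38.45
position: [0.5636, 0.0221, 0.1548]
orientation: [-3.139, 0.001, -1.702]
ft_force: [-0.4, -0.9, -1.7]
grip_width: 0.0412
grasp_force: 63.5
```

```bash
python3 -m jog '-1 -1 -0.5 -10 0 0 0;-1 -1 -0.5 -18 0 0 0;-1 -1 -0.5 -24 0 0 0;-1 -1 -0.5 -30 0 0 0;-1 -1 -0.5 -33 0 0 0'
python3 -m jog '-1 0 0 0 0 0 0;-1 0 0 0 0 0 0;-1 0 0 0 0 0 0'
```

```text
time_s: 38.95
position: [0.5615, 0.0209, 0.1195]
orientation: [3.14, -0.001, -1.703]
ft_force: [-0.1, 0.2, -1.7]
grip_width: 0.0411
grasp_force: 63.5
time_s: 39.25
position: [0.5621, 0.0211, 0.1208]
orientation: [-3.141, 0.0, -1.703]
ft_force: [-0.8, 1.1, -1.0]
grip_width: 0.0416
grasp_force: 63.5
```

```bash
python3 -m jog '-1 0 0 -10 0 0 0;-1 0 0 -20 0 0 0;-1 0 0 -28 0 0 0;-1 0 0 -34 0 0 0;-1 0 0 -39 0 0 0'
python3 -m jog '-1 0 0 -1 0 0 0;-1 0 0 -1 0 0 0;-1 0 0 -1 0 0 0'
```

```text
time_s: 39.75
position: [0.5616, 0.0207, 0.0856]
orientation: [3.139, -0.003, -1.701]
ft_force: [-14.6, 3.0, 52.0]
grip_width: 0.0415
grasp_force: 77.2
time_s: 40.05
position: [0.5615, 0.0208, 0.086]
orientation: [3.141, -0.002, -1.701]
ft_force: [-11.4, 0.6, 33.8]
grip_width: 0.0412
grasp_force: 72.3
```

```bash
python3 -m jog '-1 0 0 6 0 0 0;-1 0 0 6 0 0 0;0.4 0 0 6 0 0 0;0.4 0 0 6 0 0 0;1 0 0 6 0 0 0'
python3 -m jog '1 0 0 0 0 0 0;1 0 0 0 0 0 0;1 0 0 50 0 0 0;1 0 0 100 0 0 0;1 0 0 120 0 0 0'
python3 -m jog '1 -20 -200 0 0 0 0.15;1 -20 -200 0 0 0 0.3;1 -20 -200 0 0 0 0.45;1 -20 -200 0 0 0 0.6;1 -20 -200 0 0 0 0.75'
python3 -c "
from h import *
st();a=vision.snapshot('top');s=vision.snapshot('side')
cv2.imwrite('pics/v.png',np.hstack([cv2.resize(a[165:235,220:365],None,fx=2.75,fy=2.75,interpolation=2),cv2.resize(s[140:240,215:340][:70*100//70],(400,192),interpolation=2)])) if 0 else None
A=cv2.resize(a[165:235,222:362],(560,280),interpolation=2);B=cv2.resize(s[140:220,215:355],(560,320),interpolation=2)
cv2.imwrite('pics/v.png',np.vstack([A,B]))"
```

```text
time_s: 40.55
position: [0.5618, 0.0209, 0.0857]
orientation: [3.141, -0.001, -1.703]
ft_force: [0.9, -0.3, -0.3]
grip_width: 0.0725
grasp_force: 0.0
time_s: 41.05
position: [0.5643, 0.0213, 0.2118]
orientation: [-3.133, 0.002, -1.702]
ft_force: [1.4, 0.1, 0.9]
grip_width: 0.0855
grasp_force: 0.0
time_s: 41.55
position: [0.541, -0.1821, 0.2063]
orientation: [3.141, -0.0, -0.999]
ft_force: [-0.3, 0.7, -0.2]
grip_width: 0.0856
grasp_force: 0.0
41.55 [ 541.  -182.1  206.3] [ 3.141 -0.    -0.999] F [-0.3  0.7 -0.2] w 85.6 g 0.0
```

View pics/v.png

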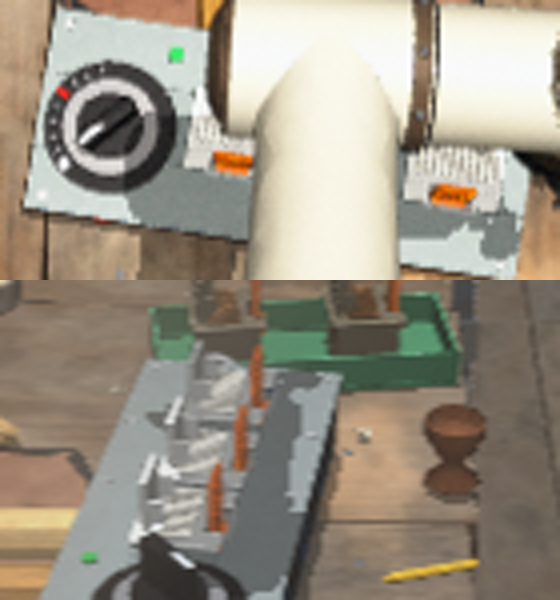

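```bash
python3 -m jog '1 8 150 0 0 0 0.13;1 8 150 0 0 0 0.13;1 8 150 0 0 0 0.13;1 8 150 0 0 0 0.13;1 8 150 0 0 0 0.13'
python3 -m jog '1 14 150 0 0 0 0;1 14 150 0 0 0 0;1 14 150 0 0 0 0;1 14 150 -30 0 0 0;1 14 150 -60 0 0 0'
python3 -m jog '1 0 0 0 0 0 0;1 0 0 0 0 0 0;1 0 0 0 0 0 0'
```

```text
time_s: 42.15
position: [0.5499, -0.0269, 0.2065]
orientation: [-3.141, 0.0, -0.87]
ft_force: [-0.5, -0.5, -0.4]
grip_width: 0.0854
grasp_force: 0.0
time_s: 42.65
position: [0.5645, 0.1223, 0.1464]
orientation: [-3.139, -0.001, -0.872]
ft_force: [0.7, -0.3, -0.6]
grip_width: 0.0856
grasp_force: 0.0
time_s: 42.95
position: [0.5651, 0.1207, 0.1483]
orientation: [-3.139, -0.001, -0.873]
ft_force: [0.1, 0.1, -0.2]
grip_width: 0.0852
grasp_force: 0.0
```

```bash
python3 -m jog '1 -1.5 -1.7 -30 0 0 -0.01;1 -1.5 -1.7 -46 0 0 -0.01;1 -1.5 -1.7 -46 0 0 -0.01;0 -1.5 -1.7 -46 0 0 -0.01;0 -1.5 -1.7 -46 0 0 -0.01' 40
python3 -m jog '-1 0 0 0 0 0 0;-1 0 0 0 0 0 0;-1 0 0 0 0 0 0;-1 0 0 0 0 0 0;-1 0 0 0 0 0 0'
python3 -c "from h import *;st();print(sensors.state()['moment'])"
```

```text
time_s: 43.45
position: [0.5637, 0.1197, 0.1024]
orientation: [-3.138, -0.001, -0.882]
ft_force: [-0.5, 1.0, 0.3]
grip_width: 0.0588
grasp_force: 0.0
time_s: 43.95
position: [0.5633, 0.1199, 0.1012]
orientation: [-3.139, -0.001, -0.882]
ft_force: [0.6, 2.4, 3.0]
grip_width: 0.0131
grasp_force: 44.9
43.95 [563.3 119.9 101.2] [-3.139e+00 -1.000e-03 -8.820e-01] F [0.6 2.4 3. ] w 13.1 g 44.9
[ 0.48479668 -0.13959328 -0.07338478]
```

```bash
python3 -m jog '-1 0 0 0 0 0 -0.12;-1 0 0 0 0 0 -0.24;-1 0 0 0 0 0 -0.36;-1 0 0 0 0 0 -0.48;-1 0 0 0 0 0 -0.6'
python3 -m jog '-1 0 0 0 0 0 -0.12;-1 0 0 0 0 0 -0.24;-1 0 0 0 0 0 -0.36;-1 0 0 0 0 0 -0.48;-1 0 0 0 0 0 -0.6'
python3 -m jog '-1 0 0 0 0 0 -0.1;-1 0 0 0 0 0 -0.1;-1 0 0 0 0 0 -0.1'
python3 -c "from h import *;st();print(sensors.state()['moment'])"
python3 -m jog '0 0 0 0 0 0 0;0 0 0 0 0 0 0;0.5 0 0 0 0 0 0;0.5 0 0 0 0 0 0;1 0 0 50 0 0 0'
python3 -m jog '1 0 0 50 0 0 0;1 -10 -50 100 0 0 0;1 -20 -100 100 0 0 0;1 -30 -150 100 0 0 0;1 -40 -200 100 0 0 0'
python3 -m jog '1 -10 -225 0 0 0 0;1 -10 -225 0 0 0 0;1 -10 -225 0 0 0 0;1 -10 -225 0 0 0 0;1 -10 -225 0 0 0 0'
python3 -m jog '1 0 0 0 0 0 0;1 0 0 0 0 0 0;1 0 0 0 0 0 0'
python3 - <<'E'
from h import *
a=vision.snapshot('top');s=vision.snapshot('side');cv2.imwrite('pics/tf.png',a)
c=(249.26,196.2)
A=cv2.resize(a[165:235,222:362],(560,280),interpolation=2);B=cv2.resize(s[100:220,215:355],(560,320),interpolation=2)
D=cv2.resize(a[176:216,229:269],(240,240),interpolation=2);D=cv2.copyMakeBorder(D,180,180,0,0,0)
cv2.imwrite('pics/vf.png',np.hstack([np.vstack([A,B]),D]))
for i in range(20): pass
yaw=-.132
for t in(0,1.2,1.3,1.4):
    x=-.75-t+yaw;p=np.array([563.4,119.2])-24*np.array([np.cos(x),np.sin(x)]);print(t,np.round(proj('top',[p[0]/1000,p[1]/1000,.114]),1))
print(proj('top',[.5634,.1192,.114]))
h=cv2.cvtColor(a,cv2.COLOR_BGR2HSV);m=cv2.inRange(h,(0,0,190),(180,45,255));k=np.argwhere(m[184:210,238:262])[:,::-1]+[238,184];print(k.tolist())
E
```

```text
time_s: 44.45
position: [0.5626, 0.1197, 0.1012]
orientation: [-3.141, 0.0, -1.486]
ft_force: [-1.6, 2.1, 4.2]
grip_width: 0.0127
grasp_force: 45.1
time_s: 44.95
position: [0.562, 0.1199, 0.1012]
orientation: [3.141, 0.0, -2.087]
ft_force: [-2.9, 3.4, 6.8]
grip_width: 0.013
grasp_force: 45.3
time_s: 45.25
position: [0.5619, 0.1199, 0.1012]
orientation: [3.141, 0.0, -2.182]
ft_force: [-3.7, 2.7, 5.2]
grip_width: 0.0131
grasp_force: 45.3
45.25 [561.9 119.9 101.2] [ 3.141  0.    -2.182] F [-3.7  2.7  5.2] w 13.1 g 45.3
[ 1.01252635  0.91015715 -0.07401159]
time_s: 45.75
position: [0.5578, 0.1174, 0.1439]
orientation: [3.132, -0.014, -2.184]
ft_force: [1.2, 0.3, -0.2]
grip_width: 0.0767
grasp_force: 0.0
time_s: 46.25
position: [0.5257, -0.063, 0.2511]
orientation: [-3.14, 0.001, -2.181]
ft_force: [0.9, -1.5, -0.7]
grip_width: 0.0852
grasp_force: 0.0
time_s: 46.75
position: [0.5152, -0.29, 0.2496]
orientation: [3.141, -0.001, -2.185]
ft_force: [0.8, 0.4, -0.8]
grip_width: 0.0855
grasp_force: 0.0
time_s: 47.05
position: [0.5161, -0.2857, 0.25]
orientation: [3.141, 0.0, -2.181]
ft_force: [-
[... 1706 characters left out ...]
02], [259, 202], [240, 203], [241, 203], [242, 203], [243, 203], [255, 203], [256, 203], [257, 203], [258, 203], [241, 204], [242, 204], [243, 204], [244, 204], [253, 204], [254, 204], [255, 204], [256, 204], [257, 204], [238, 205], [242, 205], [243, 205], [244, 205], [245, 205], [246, 205], [247, 205], [248, 205], [249, 205], [250, 205], [251, 205], [252, 205], [253, 205], [254, 205], [255, 205], [256, 205], [238, 206], [243, 206], [244, 206], [245, 206], [246, 206], [247, 206], [248, 206], [249, 206], [250, 206], [251, 206], [252, 206], [253, 206], [254, 206], [255, 206], [245, 207], [246, 207], [247, 207], [248, 207], [249, 207], [250, 207], [251, 207], [252, 207], [253, 207], [261, 209]]
```

View pics/vf.png

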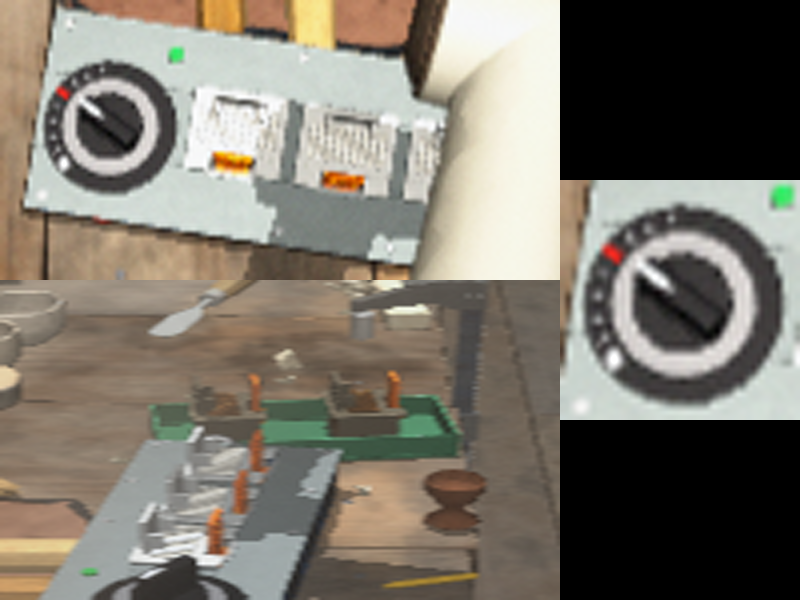

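```bash
python3 - <<'E'
from h import *
for f in("top0","tf"):
    a=cv2.imread(f"pics/{f}.png");g=cv2.cvtColor(a,cv2.COLOR_BGR2GRAY).astype(float)
    c=proj('top',[.5634,.1192,.114])
    # pointer: radial profile of brightness along rays on bar's top
    best=[]
    for th in np.arange(-.4,2.4,.02):
        x=-.75-th-.132;d=-np.array([np.cos(x),np.sin(x)])
        v=[]
        for r in np.arange(8,21,1.):
            p=np.array([563.4,119.2])+r*d;u=proj('top',[p[0]/1000,p[1]/1000,.114]);v.append(cv2.getRectSubPix(g.astype(np.float32),(1,1),tuple(map(float,u)))[0,0])
        best.append((np.mean(v),th))
    b=np.array(best);i=b[:,0].argmax();w=np.clip(b[max(0,i-12):i+13,0]-np.median(b[:,0]),0,None);print(f,"peak",b[i],"centroid",(w*b[max(0,i-12):i+13,1]).sum()/w.sum())
E
python3 -c "
from h import *
a=cv2.imread('pics/tf.png');h=cv2.cvtColor(a,cv2.COLOR_BGR2HSV)
m=cv2.inRange(h,(0,150,120),(5,255,255))|cv2.inRange(h,(172,150,120),(180,255,255));m[:, :230]=0;m[:,262:]=0;m[:176]=0;m[205:]=0
u=np.argwhere(m)[:,::-1].mean(0);p=P('top',u,.07)*1000;v=p[:2]-[563.3,119.1];print(u,p,'red at theta',-.75-.132-(np.arctan2(v[1],v[0])-np.pi))"
```

```text
top0 peak [212.53262329   0.88      ] centroid 0.8731864984769956
[237.14285714 187.71428571] [589.08589073 157.49256842  70.        ] red at theta 1.2802324226728188Traceback (most recent call last):
  File "<stdin>", line 11, in <module>
  File "h.py", line 9, in proj
    m=vision.camera_model(n);K=np.array(m["K"]);T=np.linalg.inv(np.array(m["T"]))
ValueError: time passes only in moves, steps and waits
```

Run:
```python
from h import *
m=vision.camera_model("top");K=np.array(m["K"]);T=np.linalg.inv(np.array(m["T"]))
def pj(p): q=K@(T[:3,:3]@p+T[:3,3]);return q[:2]/q[2]
c=np.array([563.4,119.2])
for f in("top0","tC","tf"):
    g=cv2.cvtColor(cv2.imread(f"pics/{f}.png"),cv2.COLOR_BGR2GRAY).astype(np.float32)
    N=81;mp=np.zeros((N,N,2),np.float32)
    for i in range(N):
        for j in range(N): mp[i,j]=pj(np.array([c[0]+(i-40)*.6,c[1]+(j-40)*.6,114])/1000)
    r=cv2.remap(g,mp[...,0],mp[...,1],cv2.INTER_LINEAR)
    I,J=np.mgrid[:N,:N];X=(I-40)*.6;Y=(J-40)*.6;R=np.hypot(X,Y)
    w=np.where((R<21),np.clip(r-110,0,None),0)
    n,l,s,_=cv2.connectedComponentsWithStats((w>0).astype(np.uint8))
    for k in range(1,n):
        if s[k,4]<25: continue
        q=w*(l==k);mx,my=(q*X).sum()/q.sum(),(q*Y).sum()/q.sum()
        C=np.array([[(q*(X-mx)**2).sum(),(q*(X-mx)*(Y-my)).sum()],[0,(q*(Y-my)**2).sum()]])
        a=.5*np.arctan2(2*C[0,1],C[0,0]-C[1,1])
        print(f,s[k,4],"cent",round(mx,1),round(my,1),"theta by line",round((-.882-a)%np.pi,3),"by centroid",round(-.882-np.arctan2(my,mx)+np.pi,3))
```

```text
top0 317 cent 2.6 14.0 theta by line 0.966 by centroid 0.87
top0 76 cent 18.0 8.9 theta by line 0.275 by centroid 1.801
tC 336 cent -9.0 10.8 theta by line 0.047 by centroid -0.007
tC 110 cent 18.4 5.7 theta by line 0.497 by centroid 1.958
tf 310 cent 7.7 11.9 theta by line 1.338 by centroid 1.265
tf 49 cent 19.1 6.9 theta by line 0.426 by centroid 1.915
```

```bash
python3 -c "from cell import env;print(env.sign_off())"
```

```text
the job is handed in; nothing more can be done
None
```

The job is done and handed in: two old cassettes were fitted (bay 3 was empty) and both are in the green tray, three fresh ones are home in the bays with tabs sprung out, and the dial went to off first and ended within about 0.03 rad of the red mark.

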